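# Stand a soil sample tube in the conditioning chest through its sprung flap

## Robot

A 6-joint arm with a two-finger parallel gripper is mounted at the origin on the work surface. World frame = base frame: x ahead of the robot, y to its left, z up, the work surface at z = 0. Lengths are in m, angles in rad, forces in N, time in s.
With the tool pointing down it reaches from about 0.4 to 0.825 m from the base axis. Payload 7 kg.
Tool frame: the origin (TCP) lies on the centre line of the jaws, within the pads' length; the fingertips stand 14 mm ahead of it and the grasp point (between the pads) lies 5 mm behind it; z points along the fingers, y is the line along which they close (so a half turn about z gives the same grasp; the last joint's range is limited). The gripper opens to 88 mm and grips with 3 to 60 N. Pads are 19 mm wide; open, the fingers measure 130 mm over their backs; the gripper's body (78 mm by 193 mm) begins 47 mm behind the grasp point.
Start: joints at [1.503, 0.359, 0.012, 0, -1.224, -0.288], TCP at [0.235, 0.633, 0.241] pointing down, gripper open.
Joint ranges: [-3.07, 3.07], [-1.43, 2.12], [-1.02, 1.25], [-3.03, 1.67], [-3.05, -0], [-3.03, 3.03]. Speed limits (rad/s): [2.39, 2.39, 3.01, 3.14, 3.14, 3.14].

## Interface

Orientations are given as [roll, pitch, yaw] about the fixed x, y, z axes, in that order (R = Rz(yaw) Ry(pitch) Rx(roll)).
In Python, from station import arm gives the robot as it stands.
- The arm moves only by the tool move_arm, never from a script. Its argument "rows" is a list of rows, each an object with "translation": the shift along the tool's x, y, z in cm, a list of three; "rot": the turn, a rotation vector about the tool's x, y, z in degrees, a list of three; "hand": the closure, from 0 (fully open) to 1 (shut). A call has 1 to 8 rows; each row is the pose to reach, as a shift and turn from the pose commanded when the call began, along the tool's axes at that moment; what a row does not reach only later rows make up. A row lasts 1/12 s, in which the tool goes at most 41.7 mm and 7.16 degrees, less where a joint would pass 70% of its speed; a pose out of reach is approached as far as the arm can. A call with a gripper value outside its range is refused whole. The fingers move at their own pace and stop on an object; "squeeze" is the grip in N (left out, the last holds). Time passes only in rows, so rows that repeat a pose let the fingers close. It gives the time, the measured TCP pose, the force, the opening and the grip force at its end, in the units of the state.
- arm.get_state(): the state, without advancing time (a new reading comes with each control period).
- arm.grab_frame(name): name is "scene" or "top" or "wrist"; returns (picture, depth): 420x560x3 uint8, red, green, blue; 420x560 float32, m along the optical axis (not along the pixel's ray), 0 where there is no reading.
- arm.camera_params(name): a dict with "vfov" (degrees; the focal length in pixels is half the picture's height over the tangent of half this angle, whatever the lens; pixels are square), "cx", "cy" (the principal point, pixels), "position" and "orientation" of the camera in the world; the wrist camera has in their place "tool_from_camera" (4x4, takes a point from camera to tool coordinates, whose origin is the TCP and whose axes are the flange's). Camera axes: x right, y down, z forward; pixel columns grow to the right and rows downward; lengths in m; the calibration is good to about 2 mm. A picture is of the moment at which its call begins: read the wrist's pose just before it. camera_params takes no time and is no camera call.
- arm.job_done(): hands the job in; it is judged then, once.
Trained networks look in the newest picture that a camera, given by its name, has taken for a name from the list of things; names that differ only in an ending like _2 or _b are one class to them, and where a whole thing is asked for, a point or a joint stands for the part that bears it (a point fixed in the world has none). Each returns a list of dicts, best first, with "p" (0 to 1); they miss things now and then, are a little off and sometimes report something else, mostly with a low value. They report only what shows in the picture. A call takes as long as a camera call. They do not tell look-alikes from the thing itself.
- arm.search_frame(label, camera): "point" ([x, y, z] in m, in the coordinates of the camera as it stood for that picture, good to about 4 mm: the middle of the surface that is visible of it).
- arm.pinpoint(label, camera): "point" ([x, y, z] in m, in the coordinates of the camera as it stood for that picture, good to about 4 mm: a listed point, or the origin of a listed thing).
The state is a dict: "t": time; "q": joint angles; "qd": joint speeds; "joint_efforts": joint torques, N m; "eef_pos": TCP position; "ee_rot": TCP orientation; "force": force on the tool from outside, world axes, zero at the start; "moment": the same for the moment, N m; "width": finger opening in m; "gripper_force": force on a finger pad.
Only numpy, scipy, OpenCV 4.12 (cv2) and the standard library are available. Lean on these libraries where they do the work, as an engineer would, in place of code of your own. Each camera call takes 0.05 s, during which the arm holds its last target. There are 200 camera calls.

## Task

Take the taller of the two capped metal sample tubes, push it foot first through the sprung flap in the top of the grey conditioning chest, lowering it gently without letting it drop, and leave it standing upright on the chest's floor with the flap resting against it. Leave the shorter tube where it stands.

Things in the scene. Friction and masses are not known exactly. Their poses are not given: they have to be found in the camera images.
- tube: The taller sample tube: plain dull metal cylinder with black end caps of the same diameter, 38 mm diameter, 170 mm tall, about 0.45 kg, standing upright and loose on the bench. Origin at the centre of its underside, z up along the tube.
- stub: The shorter sample tube, same look and 38 mm diameter but only 90 mm tall; a bystander. It and the taller tube may stand in either place. Origin at the centre of its underside.
- port (a point): Centre of the flap port: a 66 mm square hole in the 6 mm top of a fixed grey box (the chest: 160 mm in x, 220 in y, 100 high, turned with this frame, z up). The point is level with the chest's top, 100 mm above the bench, 35 mm to -y of the chest's middle; a dial 8 mm high lies 100 mm to +y of it. The chest's flat floor is 92 mm below it, so the tube will rise 78 mm above the top.
- flap (a joint): Angle of the aluminium flap that fills the port, 63 mm long, 3 mm thick: 0 shut, level with the chest top; grows to 1.55 as it swings down into the chest. Hinged along the port's -x edge (dark barrel). A light spring shuts it: 1 N at the free edge holds it wide open. It rests at about 1.1 to 1.5 against a tube standing in the port, pushing it with about 1 N.
There are look-alikes about, which are no part of the job. What is shaped like the tube but purple or turquoise is not meant.

How it is judged:
On the way:
1. the held taller tube, its foot below the chest's top, pushes the flap open (value of joint flap above 0.5 rad and z of tube in the frame of port below -0.015 m and horizontal distance between tube and port below 0.03 m and contact force between the fingers and tube above 1 N), for 0.1 s.
At the end, for the whole second after the job is handed in: The taller tube stands on the chest floor in the port (foot at least 84 mm below the chest top, within 30 mm of the port's centre), upright within 10 degrees, at rest, with the flap still open against it (more than 0.9 rad); the shorter tube is within 30 mm of where it began (z of tube in the frame of port below -0.084 m and horizontal distance between tube and port below 0.03 m and angle between tube's own z axis and vertical below 0.175 rad and value of joint flap above 0.9 rad and linear speed of tube below 0.03 m/s and distance of stub from where it was at the start of the episode below 0.03 m); the robot touches nothing.
It fails at once if the taller tube is dropped: it falls faster than 0.5 m/s inside the port (z of tube in the frame of port below 0 m and horizontal distance between tube and port below 0.05 m and linear speed of tube above 0.5 m/s).
It fails at once if the shorter tube is moved more than 30 mm or tipped over (distance of stub from where it was at the start of the episode above 0.03 m or angle between stub's own z axis and vertical above 0.5 rad).
It also fails if it takes over 42 s, if anything falls off the work surface, if the arm or the gripper's body presses on something with over 40 N, if the wrist force passes 120 N, or if a joint passes its speed limit or range.

## Working session

There is one attempt and no reset: what is moved stays moved. The work goes in short steps, Python scripts to look and compute and a tool call to move; the robot and the scene stay as the last step left them, time stands still between calls to the robot, and variables do not carry over. Pictures are saved under pics/ and viewed, at most 10 in all, crops included, and the job is handed in when it is done.

Besides the shell and the picture viewer there is one more tool, called after "Emit:" as name(argument=value, ...) on one line, values as JSON. move_arm: Moves the arm, as the interface text tells. Its arguments: {"type":"object","properties":{"rows":{"type":"array","items":{"type":"object","properties":{"translation":{"type":"array","items":{"type":"number"}},"rot":{"type":"array","items":{"type":"number"}},"hand":{"type":"number"}}}},"squeeze":{"type":"number"}},"required":["rows"]}

```bash
mkdir -p pics
cat > h.py <<'E'
import numpy as np, cv2
from station import arm
from scipy.spatial.transform import Rotation as R
def cam(n):
    p=arm.camera_params(n)
    if 'tool_from_camera' in p:
        s=arm.get_state(); T=np.eye(4); T[:3,:3]=R.from_euler('xyz',s['ee_rot']).as_matrix(); T[:3,3]=s['eef_pos']
        T=T@np.array(p['tool_from_camera'])
    else:
        T=np.eye(4); o=np.array(p['orientation']); T[:3,3]=p['position']
        T[:3,:3]=o if o.shape==(3,3) else (R.from_euler('xyz',o) if o.size==3 else R.from_quat(o)).as_matrix()
    return p,T
def cloud(n):
    p,T=cam(n); im,d=arm.grab_frame(n); h,w=d.shape; f=h/2/np.tan(np.radians(p['vfov'])/2)
    v,u=np.mgrid[:h,:w]; P=np.stack([(u-p['cx'])/f*d,(v-p['cy'])/f*d,d],-1)@T[:3,:3].T+T[:3,3]
    P[d==0]=np.nan
    return im,P,T
E
python3 - <<'E'
from h import *
print(arm.get_state()); print(arm.camera_params('top'))
out=[]
for n in ['scene','top']:
    im,P,T=cloud(n); cv2.imwrite(f'pics/{n}.png',im[...,::-1]); np.save(f'pics/{n}.npy',P)
    for l in ['tube','stub','port']:
        for r in arm.pinpoint(l,n)[:4]: print(n,l,round(r['p'],2),np.round(T[:3,:3]@r['point']+T[:3,3],3))
E
```

```text
{'t': 0.0, 'q': array([ 1.50310511e+00,  3.59408941e-01,  1.10009274e-02, -3.41567896e-04,
       -1.22411896e+00, -2.88069494e-01]), 'qd': array([-8.90695494e-05,  7.54796956e-04, -1.41695361e-03, -1.24403797e-03,
        8.37301322e-04, -1.23046559e-03]), 'joint_efforts': array([ 9.63355269e-04, -5.82720709e+01,  2.93063951e+01,  6.99716136e+00,
        6.92514455e-03, -1.48803665e-04]), 'eef_pos': array([0.23498577, 0.6322423 , 0.23958476]), 'ee_rot': array([ 3.13984209e+00, -1.83867670e-04, -3.55876881e-01]), 'force': array([ 0.37953138, -0.42076285, -0.84117193]), 'moment': array([-0.03382937,  0.0011146 ,  0.00266346]), 'gripper_force': 0.0, 'width': 0.08761845781753386}
{'vfov': 57.63632897055091, 'cx': 279.25941492436596, 'cy': 201.35846708304126, 'position': array([ 0.43757369, -0.0073658 ,  0.7887757 ]), 'orientation': array([-2.98424543,  0.03416179, -1.56862899])}
scene tube 0.92 [0.479 0.285 0.004]
scene tube 0.88 [0.561 0.237 0.004]
scene port 0.76 [ 0.554 -0.258  0.101]
top tube 0.9 [0.485 0.285 0.004]
top tube 0.69 [0.627 0.299 0.003]
top tube 0.56 [0.568 0.241 0.005]
top stub 0.73 [ 0.579  0.039 -0.001]
top port 0.66 [ 0.552 -0.255  0.102]
```

View pics/scene.png

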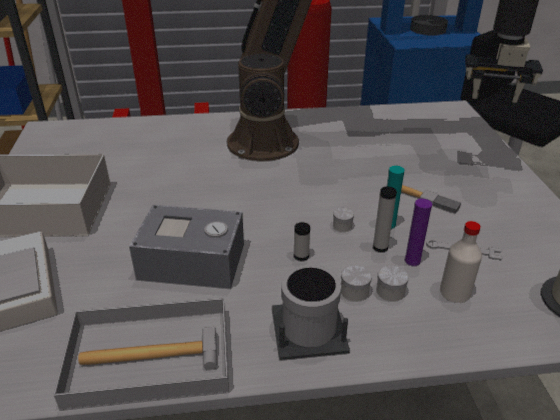

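View pics/top.png

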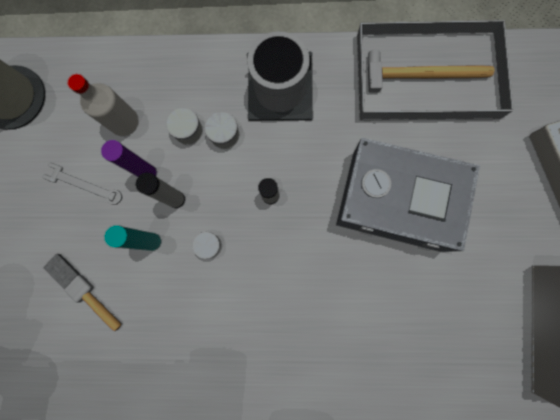

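The scene view shows the metal tall tube at about (384,220), between the turquoise (395,195) and purple (418,230) look-alikes. The stub is at (302,242) and the chest at (190,245), with its pale flap at (173,227). In the top view the tall tube's cap is at (148,183), the stub at (268,190) and the flap at (430,198).

Run:
```python
from h import *
for n in ['top','scene']:
    P=np.load(f'pics/{n}.npy'); im=cv2.imread(f'pics/{n}.png')
    for nm,c in [('metal',(.566,.239)),('turq',(.483,.285)),('purp',(.627,.299))]:
        m=(np.hypot(P[...,0]-c[0],P[...,1]-c[1])<.035)&(P[...,2]>.03); Q=P[m]
        zt=np.percentile(Q[:,2],98); C=Q[Q[:,2]>zt-.006]
        (ctr,r)=cv2.minEnclosingCircle(C[:,:2].astype(np.float32))
        print(n,nm,len(C),zt.round(4),np.round(ctr,4),round(r,4),C[:,:2].mean(0).round(4))
    Q=P[(np.abs(P[...,2]-.1)<.006)&(np.hypot(P[...,0]-.56,P[...,1]+.22)<.18)]
    b=cv2.minAreaRect(Q[:,:2].astype(np.float32)); print(n,'chest',b, np.median(Q[:,2]))
    # flap: bright pixels
    m=(np.hypot(P[...,0]-.553,P[...,1]+.256)<.06)&(im.min(-1)>150)&(P[...,2]>.08)
    Q=P[m]; print(n,'flap',len(Q),cv2.minAreaRect(Q[:,:2].astype(np.float32)) if len(Q)>5 else im[198,430], Q.mean(0))
```

```text
top metal 389 0.1724 [0.5673 0.2366] 0.0191 [0.5671 0.2363]
top turq 422 0.1723 [0.4796 0.2833] 0.0193 [0.4791 0.2829]
top purp 380 0.1722 [0.6249 0.2998] 0.0193 [0.6247 0.2995]
top chest ((0.563019335269928, -0.2227979600429535), (0.22099383175373077, 0.16122911870479584), 75.53370666503906) 0.10046862651844057
top flap 0 [149 147 142] [nan nan nan]
scene metal 141 0.1713 [0.5704 0.2355] 0.0204 [0.5723 0.235 ]
scene turq 120 0.1714 [0.4826 0.2832] 0.0218 [0.4833 0.2818]
scene purp 159 0.1711 [0.6285 0.299 ] 0.0198 [0.6296 0.299 ]
scene chest ((0.564970076084137, -0.222918301820755), (0.22257933020591736, 0.16770093142986298), 75.76226806640625) 0.09965874513101775
scene flap 0 [122 121 126] [nan nan nan]<stdin>:13: RuntimeWarning: Mean of empty slice.
  ret = um.true_divide(
```

Emit:
move_arm(rows=[{"translation": [3.2, 1.8, -1], "rot": [0, 0, -4], "hand": 0}, {"translation": [6.4, 3.6, -2], "rot": [0, 0, -8], "hand": 0}, {"translation": [9.6, 5.4, -2], "rot": [0, 0, -12], "hand": 0}, {"translation": [12.8, 7.2, -2], "rot": [0, 0, -16], "hand": 0}, {"translation": [16, 9, -2], "rot": [0, 0, -20], "hand": 0}, {"translation": [19.2, 10.8, -2], "rot": [0, 0, -24], "hand": 0}, {"translation": [22.4, 12.6, -2], "rot": [0, 0, -28], "hand": 0}, {"translation": [25.6, 14.4, -2], "rot": [0, 0, -28], "hand": 0}])

```text
t: 1.07
eef_pos: [0.4258, 0.4071, 0.2609]
ee_rot: [-3.141, -0.0, 0.138]
force: [0.4, 0.2, 0.2]
width: 0.0876
gripper_force: 0.0
```

```bash
cat >> h.py <<'E'
def go(x,y,z):
    s=arm.get_state(); M=R.from_euler('xyz',s['ee_rot']).as_matrix()
    print('t',s['t'],s['eef_pos'].round(4),s['ee_rot'].round(3),'w',s['width'],'f',s['force'].round(1)); print('shift cm',(M.T@(np.array([x,y,z])-s['eef_pos'])*100).round(2), 'port-x/y in tool', (M.T@[.968,-.25,0]).round(2))
E
python3 -c "
from h import *
go(.568,.2365,.26)"
```

```text
t 1.0667 [0.4258 0.4071 0.2609] [-3.141 -0.     0.138] w 0.08760928333314812 f [0.4 0.2 0.2]
shift cm [11.75 18.85  0.09] port-x/y in tool [0.92 0.38 0.  ]
```

Emit:
move_arm(rows=[{"translation": [2, 3.2, 0], "rot": [0, 0, 0], "hand": 0}, {"translation": [4, 6.4, 0], "rot": [0, 0, 0], "hand": 0}, {"translation": [6, 9.6, 0], "rot": [0, 0, 0], "hand": 0}, {"translation": [8, 12.8, 0], "rot": [0, 0, 0], "hand": 0}, {"translation": [10, 16, 0], "rot": [0, 0, 0], "hand": 0}, {"translation": [11.8, 18.9, 0], "rot": [0, 0, 0], "hand": 0}, {"translation": [11.8, 18.9, 0], "rot": [0, 0, 0], "hand": 0}])

```text
t: 1.65
eef_pos: [0.5696, 0.2326, 0.2604]
ee_rot: [3.14, 0.0, 0.129]
force: [-0.7, 1.2, -0.2]
width: 0.0875
gripper_force: 0.0
```

Run:
```python
from h import *
im,P,T=cloud('wrist'); cv2.imwrite('pics/w1.png',im[...,::-1])
Q=P[(np.abs(P[...,2]-.17)<.01)&(np.hypot(P[...,0]-.568,P[...,1]-.2365)<.035)]
print(len(Q),Q.mean(0), cv2.minEnclosingCircle(Q[:,:2].astype(np.float32)))
go(.568,.2365,.145)
```

```text
2580 [0.56890241 0.23838116 0.17095817] ((0.5673933625221252, 0.23841680586338043), 0.019184386357665062)
t 1.7 [0.5684 0.2342 0.2602] [3.141 0.    0.129] w 0.08760622665964629 f [-0.4  0.4  0.5]
shift cm [-1.000e-02 -2.400e-01  1.152e+01] port-x/y in tool [ 0.93  0.37 -0.  ]
```

View pics/w1.png

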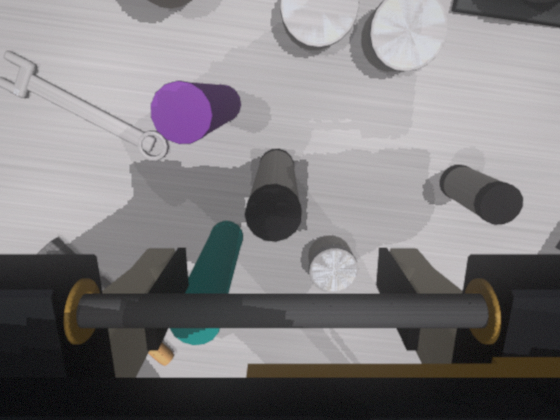

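The wrist view shows the black-capped metal tube at (274,212), between the jaws' lines. The purple one is at (180,112), the turquoise one at (215,280), and both are clear of the fingers. I'll descend now.

Emit:
move_arm(rows=[{"translation": [0, -0.3, 2], "rot": [0, 0, 0], "hand": 0}, {"translation": [0, -0.3, 5], "rot": [0, 0, 0], "hand": 0}, {"translation": [0, -0.3, 8], "rot": [0, 0, 0], "hand": 0}, {"translation": [0, -0.3, 10.5], "rot": [0, 0, 0], "hand": 0}, {"translation": [0, -0.3, 11.3], "rot": [0, 0, 0], "hand": 0}, {"translation": [0, -0.3, 11.3], "rot": [0, 0, 0], "hand": 0}, {"translation": [0, -0.3, 11.3], "rot": [0, 0, 0], "hand": 0.2}], squeeze=30)

```text
t: 2.28
eef_pos: [0.5669, 0.2404, 0.1484]
ee_rot: [3.141, -0.001, 0.134]
force: [0.2, -0.1, 0.7]
width: 0.0848
gripper_force: 0.0
```

Emit:
move_arm(rows=[{"translation": [0, 0, 0], "rot": [0, 0, 0], "hand": 0.5}, {"translation": [0, 0, 0], "rot": [0, 0, 0], "hand": 0.8}, {"translation": [0, 0, 0], "rot": [0, 0, 0], "hand": 1}, {"translation": [0, 0, 0], "rot": [0, 0, 0], "hand": 1}, {"translation": [0, 0, 0], "rot": [0, 0, 0], "hand": 1}, {"translation": [0, 0, 0], "rot": [0, 0, 0], "hand": 1}, {"translation": [0, 0, 0], "rot": [0, 0, 0], "hand": 1}])

```text
t: 2.87
eef_pos: [0.5666, 0.2397, 0.1477]
ee_rot: [-3.142, -0.0, 0.133]
force: [-0.4, -0.8, -0.4]
width: 0.0402
gripper_force: 0.2
```

```bash
python3 -c "
from h import *
go(.568,.2365,.32)
print(arm.get_state()['gripper_force'])"
```

```text
t 2.8667 [0.5666 0.2397 0.1477] [-3.142 -0.     0.133] w 0.0401549151818002 f [-0.4 -0.8 -0.4]
shift cm [  0.1    0.34 -17.23] port-x/y in tool [0.93 0.38 0.  ]
0.20947299432009459
```

Emit:
move_arm(rows=[{"translation": [0, 0, 0], "rot": [0, 0, 0], "hand": 1}, {"translation": [0, 0, 0], "rot": [0, 0, 0], "hand": 1}, {"translation": [0, 0, 0], "rot": [0, 0, 0], "hand": 1}, {"translation": [0, 0, -1], "rot": [0, 0, 0], "hand": 1}, {"translation": [0, 0, -3], "rot": [0, 0, 0], "hand": 1}, {"translation": [0, 0, -6], "rot": [0, 0, 0], "hand": 1}, {"translation": [0, 0, -9], "rot": [0, 0, 0], "hand": 1}, {"translation": [0, 0, -12], "rot": [0, 0, 0], "hand": 1}])

```text
t: 3.53
eef_pos: [0.5658, 0.2397, 0.2685]
ee_rot: [3.141, 0.002, 0.133]
force: [0.9, 0.5, -4.6]
width: 0.0377
gripper_force: 30.0
```

Emit:
move_arm(rows=[{"translation": [0, 0, -2], "rot": [0, 0, 0], "hand": 1}, {"translation": [0, 0, -4], "rot": [0, 0, 0], "hand": 1}, {"translation": [0, 0, -4.3], "rot": [0, 0, 0], "hand": 1}, {"translation": [0, 0, -4.3], "rot": [0, 0, 0], "hand": 1}])

```text
t: 3.87
eef_pos: [0.5666, 0.2402, 0.3115]
ee_rot: [-3.14, -0.001, 0.133]
force: [-0.4, -0.7, -5.1]
width: 0.0374
gripper_force: 30.0
```

Run:
```python
from h import *
im,P,T=cloud('scene'); cv2.imwrite('pics/s2.png',im[...,::-1])
go(.558,-.2577,.31)
```

```text
t 3.9167 [0.566  0.2399 0.3098] [-3.141e+00  1.000e-03  1.330e-01] w 0.03787187660559543 f [ 0.1  0.2 -4.7]
shift cm [-7.380e+00  4.922e+01 -4.000e-02] port-x/y in tool [ 0.93  0.38 -0.  ]
```

View pics/s2.png

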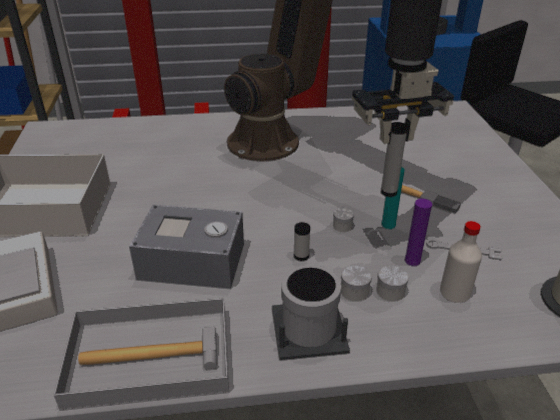

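The tall tube is held at (393,160), hanging upright with its foot clear. Next I carry it over to the chest.

Emit:
move_arm(rows=[{"translation": [-0.3, 2, -0.5], "rot": [0, 0, 0], "hand": 1}, {"translation": [-0.9, 5.5, -0.5], "rot": [0, 0, 0], "hand": 1}, {"translation": [-1.4, 9, -0.5], "rot": [0, 0, 0], "hand": 1}, {"translation": [-2, 13, -0.5], "rot": [0, 0, 0], "hand": 1}, {"translation": [-2.6, 17, -0.5], "rot": [0, 0, 0], "hand": 1}, {"translation": [-3.2, 21, -0.5], "rot": [0, 0, 0], "hand": 1}, {"translation": [-3.8, 25, -0.5], "rot": [0, 0, 0], "hand": 1}, {"translation": [-4.4, 29, -0.5], "rot": [0, 0, 0], "hand": 1}])

```text
t: 4.58
eef_pos: [0.5599, -0.0552, 0.3133]
ee_rot: [-3.141, 0.003, 0.133]
force: [2.1, 0.6, -4.4]
width: 0.0379
gripper_force: 30.0
```

Emit:
move_arm(rows=[{"translation": [-0.5, 3.5, 0], "rot": [0, 0, 0], "hand": 1}, {"translation": [-1, 7, 0], "rot": [0, 0, 0], "hand": 1}, {"translation": [-1.5, 10.5, 0], "rot": [0, 0, 0], "hand": 1}, {"translation": [-2, 14, 0], "rot": [0, 0, 0], "hand": 1}, {"translation": [-2.5, 17, 0], "rot": [0, 0, 0], "hand": 1}, {"translation": [-2.8, 19.5, 0], "rot": [0, 0, 0], "hand": 1}, {"translation": [-3, 20.2, 0], "rot": [0, 0, 0], "hand": 1}, {"translation": [-3, 20.2, 0], "rot": [0, 0, 0], "hand": 1}])

```text
t: 5.25
eef_pos: [0.5572, -0.2593, 0.3127]
ee_rot: [-3.14, 0.004, 0.13]
force: [-0.3, 0.4, -4.3]
width: 0.0375
gripper_force: 30.0
```

Run:
```python
from h import *
go(.558,-.2577,.26)
for n in ['scene','wrist']:
    im,P,T=cloud(n); cv2.imwrite(f'pics/{n}3.png',im[...,::-1])
    e=arm.get_state()['eef_pos']
    for z0 in ([.17,.2,.23,.26] if n=='scene' else [.18,.2,.22]):
        Q=P[(abs(P[...,2]-z0)<.008)&(np.hypot(P[...,0]-e[0],P[...,1]-e[1])<.035)]
        if len(Q)>8:
            A=np.c_[Q[:,:2],np.ones(len(Q))]
            from scipy.optimize import least_squares
            r=least_squares(lambda c:np.hypot(Q[:,0]-c[0],Q[:,1]-c[1])-.019,e[:2],loss='soft_l1',f_scale=.002)
            print(n,z0,len(Q),r.x.round(4),(r.x-e[:2]).round(4))
    if n=='scene':
        for l in ['port','tube']:
            for r in arm.pinpoint(l,n)[:3]: print(l,round(r['p'],2),np.round(T[:3,:3]@r['point']+T[:3,3],3))
```

```text
t 5.25 [ 0.5572 -0.2593  0.3127] [-3.14   0.004  0.13 ] w 0.03747001839286279 f [-0.3  0.4 -4.3]
shift cm [ 0.12 -0.14  5.27] port-x/y in tool [ 0.93  0.37 -0.  ]
scene 0.17 87 [ 0.5577 -0.2612] [ 0.0003 -0.0031]
scene 0.2 107 [ 0.5578 -0.2611] [ 0.0004 -0.003 ]
scene 0.23 119 [ 0.558 -0.261] [ 0.0006 -0.0029]
scene 0.26 116 [ 0.5578 -0.2611] [ 0.0004 -0.003 ]
port 0.67 [ 0.555 -0.257  0.099]
tube 0.89 [ 0.555 -0.259  0.167]
tube 0.87 [0.478 0.284 0.001]
wrist 0.18 216 [ 0.5579 -0.2573] [-0.0004 -0.0007]
wrist 0.2 219 [ 0.5577 -0.2573] [-0.0005 -0.0007]
wrist 0.22 282 [ 0.5578 -0.2572] [-0.0005 -0.0006]
```

View pics/wrist3.png

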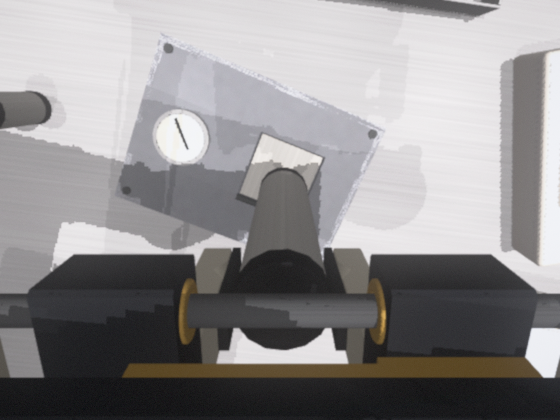

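The tube hangs vertically over the flap, which shows at (285,165); it is well centred. I'll lower it.

Emit:
move_arm(rows=[{"translation": [0.1, -0.1, 1.5], "rot": [0, 0, 0], "hand": 1}, {"translation": [0.1, -0.1, 3.5], "rot": [0, 0, 0], "hand": 1}, {"translation": [0.1, -0.1, 5], "rot": [0, 0, 0], "hand": 1}, {"translation": [0.1, -0.1, 6], "rot": [0, 0, 0], "hand": 1}, {"translation": [0.1, -0.1, 7], "rot": [0, 0, 0], "hand": 1}, {"translation": [0.1, -0.1, 8], "rot": [0, 0, 0], "hand": 1}, {"translation": [0.1, -0.1, 9], "rot": [0, 0, 0], "hand": 1}, {"translation": [0.1, -0.1, 9.5], "rot": [0, 0, 0], "hand": 1}], squeeze=40)

```text
t: 6.12
eef_pos: [0.5594, -0.2563, 0.2196]
ee_rot: [-3.142, 0.0, 0.133]
force: [1.0, -0.8, -3.1]
width: 0.0376
gripper_force: 40.0
```

Run:
```python
from h import *
go(.558,-.2577,.1557)
im,P,T=cloud('scene'); cv2.imwrite('pics/s4.png',cv2.resize(im[150:330,100:340,::-1],None,fx=2.5,fy=2.5))
```

```text
t 6.1167 [ 0.5594 -0.2563  0.2196] [-3.142  0.     0.133] w 0.03758202124624607 f [ 1.  -0.8 -3.1]
shift cm [-0.15  0.12  6.39] port-x/y in tool [ 0.93  0.38 -0.  ]
```

View pics/s4.png

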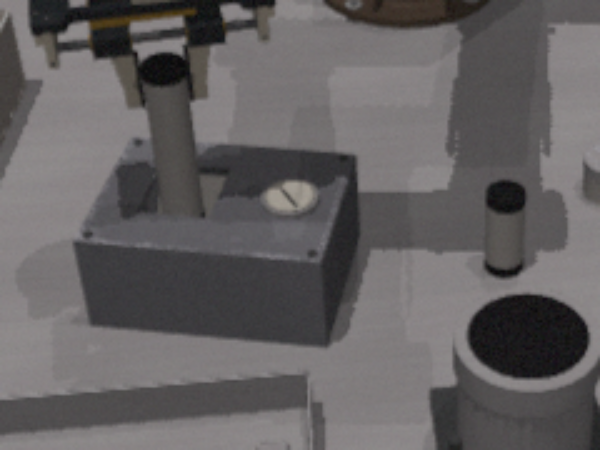

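The tube at (180,200) has entered the port, with the flap opening behind it and the force low. I'll keep lowering.

Emit:
move_arm(rows=[{"translation": [-0.1, 0, 0.8], "rot": [0, 0, 0], "hand": 1}, {"translation": [-0.1, 0, 1.6], "rot": [0, 0, 0], "hand": 1}, {"translation": [-0.1, 0, 2.4], "rot": [0, 0, 0], "hand": 1}, {"translation": [-0.1, 0, 3.2], "rot": [0, 0, 0], "hand": 1}, {"translation": [-0.1, 0, 4.0], "rot": [0, 0, 0], "hand": 1}, {"translation": [-0.1, 0, 4.8], "rot": [0, 0, 0], "hand": 1}, {"translation": [-0.1, 0, 5.4], "rot": [0, 0, 0], "hand": 1}, {"translation": [-0.1, 0, 5.6], "rot": [0, 0, 0], "hand": 1}])

```text
t: 6.83
eef_pos: [0.5577, -0.2565, 0.163]
ee_rot: [-3.141, 0.002, 0.133]
force: [-1.0, 0.3, -3.9]
width: 0.0369
gripper_force: 40.0
```

Emit:
move_arm(rows=[{"translation": [0, 0, 0.2], "rot": [0, 0, 0], "hand": 1}, {"translation": [0, 0, 0.4], "rot": [0, 0, 0], "hand": 1}, {"translation": [0, 0, 0.5], "rot": [0, 0, 0], "hand": 1}, {"translation": [0, 0, 0.5], "rot": [0, 0, 0], "hand": 1}])

```text
t: 7.17
eef_pos: [0.5583, -0.2567, 0.1596]
ee_rot: [3.142, -0.0, 0.133]
force: [1.7, -0.3, -4.2]
width: 0.0372
gripper_force: 40.0
```

Emit:
move_arm(rows=[{"translation": [0, 0, 0.1], "rot": [0, 0, 0], "hand": 1}, {"translation": [0, 0, 0.2], "rot": [0, 0, 0], "hand": 1}, {"translation": [0, 0, 0.3], "rot": [0, 0, 0], "hand": 1}, {"translation": [0, 0, 0.3], "rot": [0, 0, 0], "hand": 1}])

```text
t: 7.5
eef_pos: [0.5582, -0.2566, 0.1564]
ee_rot: [-3.141, 0.0, 0.133]
force: [1.2, 0.5, -4.1]
width: 0.0371
gripper_force: 40.0
```

Emit:
move_arm(rows=[{"translation": [0, 0, 0.1], "rot": [0, 0, 0], "hand": 1}, {"translation": [0, 0, 0.2], "rot": [0, 0, 0], "hand": 1}, {"translation": [0, 0, 0.2], "rot": [0, 0, 0], "hand": 1}])

```text
t: 7.75
eef_pos: [0.5588, -0.2568, 0.1556]
ee_rot: [3.141, -0.001, 0.133]
force: [-0.5, -0.0, 4.5]
width: 0.0375
gripper_force: 40.0
```

The force has turned upward (+4.5 N), so the foot is on the floor at the expected height. I'll release and rise.

Emit:
move_arm(rows=[{"translation": [0, 0, 0], "rot": [0, 0, 0], "hand": 0.5}, {"translation": [0, 0, 0], "rot": [0, 0, 0], "hand": 0.4}, {"translation": [0, 0, 0], "rot": [0, 0, 0], "hand": 0.3}, {"translation": [0, 0, 0], "rot": [0, 0, 0], "hand": 0.2}, {"translation": [0, 0, 0], "rot": [0, 0, 0], "hand": 0.1}, {"translation": [0, 0, 0], "rot": [0, 0, 0], "hand": 0}, {"translation": [0, 0, 0], "rot": [0, 0, 0], "hand": 0}, {"translation": [0, 0, 0], "rot": [0, 0, 0], "hand": 0}])

```text
t: 8.42
eef_pos: [0.5583, -0.2567, 0.1545]
ee_rot: [-3.142, 0.0, 0.133]
force: [0.3, 0.1, 0.5]
width: 0.0842
gripper_force: 0.0
```

Emit:
move_arm(rows=[{"translation": [0, 0, -0.5], "rot": [0, 0, 0], "hand": 0}, {"translation": [0, 0, -2], "rot": [0, 0, 0], "hand": 0}, {"translation": [0, 0, -4], "rot": [0, 0, 0], "hand": 0}, {"translation": [0, 0, -6.5], "rot": [0, 0, 0], "hand": 0}, {"translation": [0, 0, -9], "rot": [0, 0, 0], "hand": 0}, {"translation": [0, 0, -11], "rot": [0, 0, 0], "hand": 0}, {"translation": [0, 0, -12], "rot": [0, 0, 0], "hand": 0}, {"translation": [0, 0, -12], "rot": [0, 0, 0], "hand": 0}])

```text
t: 9.08
eef_pos: [0.5593, -0.257, 0.2775]
ee_rot: [3.14, -0.004, 0.133]
force: [0.1, -1.6, 0.4]
width: 0.0877
gripper_force: 0.0
```

Run:
```python
from h import *
go(.558,-.2577,.1557)
im,P,T=cloud('scene'); cv2.imwrite('pics/s5.png',cv2.resize(im[120:330,100:360,::-1],None,fx=2.3,fy=2.3))
from scipy.optimize import least_squares
for z0 in [.115,.13,.145,.16]:
    Q=P[(abs(P[...,2]-z0)<.007)&(np.hypot(P[...,0]-.558,P[...,1]+.258)<.05)]
    if len(Q)>8: print(z0,len(Q),least_squares(lambda c:np.hypot(Q[:,0]-c[0],Q[:,1]-c[1])-.019,[.558,-.258],loss='soft_l1',f_scale=.002).x.round(4))
Q=P[(np.hypot(P[...,0]-.558,P[...,1]+.258)<.03)&(P[...,2]<.21)]; print('top',np.percentile(Q[:,2],97))
```

```text
t 9.0833 [ 0.5593 -0.257   0.2775] [ 3.14  -0.004  0.133] w 0.08767020981467483 f [ 0.1 -1.6  0.4]
shift cm [-0.19  0.03 12.18] port-x/y in tool [0.93 0.38 0.  ]
0.115 84 [ 0.5599 -0.2588]
0.13 82 [ 0.5598 -0.2585]
0.145 87 [ 0.5595 -0.2587]
0.16 88 [ 0.5602 -0.2587]
top 0.17905560087357256
```

View pics/s5.png

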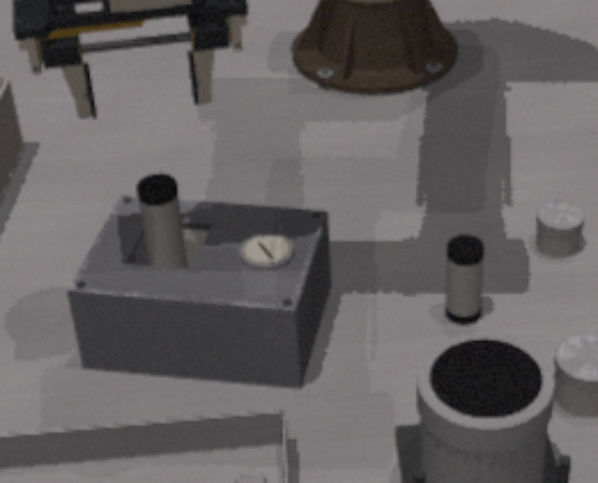

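The tube stands upright in the port at (163,222), its top at z = 0.179 against an expected 0.178. The flap is open behind it and the stub at (464,280) hasn't moved, so I'm handing in.

```bash
python3 -c "
from station import arm
print(arm.job_done())"
```

```text
the job is handed in; nothing more can be done
None
```

The taller tube stands upright on the chest floor, about 6 mm from the port's centre, with the flap resting open against it; the shorter tube wasn't touched, and the job was handed in after about 9 s of robot time (the hand-in returned no verdict).

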